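Clip the cover onto the block heater

TASK

Close up the block heater: take its white cover by the grip from the sloped rest it is parked on, set it level and square over the heater's raised collar (either way round), and press it straight down until it sits fully home and both clip arms have snapped in under the collar's rim, then let go. Do not disturb the timer, the brown bottle and the carton standing about.

Things in the scene. Friction and masses are not known exactly. Their poses are not given: they have to be found in the camera images.
- cover_grip (a point): Centre of the grip of the loose white cover (about 0.09 kg). The grip is a grey rib in the middle of the plate's top, 56 mm long along x, 16 mm thick along y (grasp across these 16 mm), 34 mm high: plate top 17 mm below this point, rib top 17 mm above. z points up out of the cover, square to its plate. Starts tilted 27 degrees on the rest; z leans to the rest's low front, x points up the slope.
- cover: The loose white cover. Origin: centre of the underside of its plate, 21 mm below cover_grip, same axes. Plate 128 (x) x 94 (y) x 4 mm. At the ends skirts hang 13 mm down, flared at the mouth, 120 mm apart inside. On the rest the skirts go round the ends of the board, so it lifts off square to the board. The cover is the same either way round.
- clip_left (a joint): Clip arm on the cover's +y side, rad: 0 closed (held by a preloaded spring), grows as the hook swings out, 0.14 passing the rim, at most 0.4. The arm, 44 mm wide, 4 mm thick, hinges 47 mm from the middle and hangs 41 mm below the underside; its inward hook has a slanting lead-in and a nose 38 mm from the middle, the nose's flat top 26 mm below the underside.
- clip_right (a joint): The same for the clip arm on the cover's -y side.
- heater_seat (a point): Centre of the top of the heater's collar, where the cover's underside comes to sit, 100 mm above the worktop; z up. The heater is a fixed level grey box, 160 (x) x 140 (y) x 50 mm, dark display on its front (-x); on it a white collar 112 (x) x 72 (y) x 50 mm with an aluminium well block. Home: cover_grip 21 mm above this point, x axes parallel or opposite.
- heater_rim (a point): 24 mm below heater_seat, level with the underside of the rims along both long (y) sides of the collar: 80 mm long, out to 42 mm from the middle, 7 mm high, chamfered above. Hooks touch the rim about 22 mm above home; skirts pass the collar's ends (4 mm play each way) over the last 13 mm; pressing through takes 9 to 13 N and the hooks snap in 2 mm above home.
- rest: Fixed steel rest on which the cover is parked: foot plate 150 x 56 mm, board 114 x 56 mm leaning at 27 degrees, low edge at the front (-x, turned toward the robot), middle of its face 90 mm above the worktop. Origin: centre of the underside; z up. Heater and rest may stand in either of two places, left or right.
- lab_timer: Bystander: white laboratory timer lying flat, 77 x 73 x 19 mm; origin: centre of its underside.
- amber_bottle: Bystander: screw-cap bottle with black cap, 50 mm across, 100 mm high; origin: centre of its underside.
- film_carton: Bystander: small white carton, 74 x 112 x 61 mm; origin: centre of its underside.

How it is judged:
On the way:
1. the cover is pressed home by the gripper, not dropped or thrown on (z of cover_grip in the frame of heater_seat below 0.0235 m and horizontal distance between cover_grip and heater_seat below 0.01 m and contact force between any of the fingers, the arm and cover above 0.5 N), for 0.05 s.
At the end, for the whole second after the job is handed in: The cover sits home on the heater's collar: its grip 18 to 23.5 mm above the collar's top (21 mm is home), within 7 mm along and 5 mm across of the middle, square within 7 degrees (either way round) and level within 3 degrees, with both clip arms closed (under 0.05 rad) beneath the rim (z of cover_grip in the frame of heater_seat between 0.018 and 0.0235 m and x of cover_grip in the frame of heater_seat between -0.007 and 0.007 m and y of cover_grip in the frame of heater_seat between -0.005 and 0.005 m and angle between the x axis of cover_grip and the x axis of heater_seat, either way round below 0.12 rad and angle between cover_grip's own z axis and vertical below 0.05 rad and value of joint each of clip_left, clip_right below 0.05 rad); the robot touches nothing.
It fails at once if the timer is shifted by more than 30 mm (distance of lab_timer from where it was at the start of the episode above 0.03 m).
It fails at once if the brown bottle is shifted by more than 30 mm (distance of amber_bottle from where it was at the start of the episode above 0.03 m).
It fails at once if the carton is shifted by more than 30 mm (distance of film_carton from where it was at the start of the episode above 0.03 m).
It also fails if it takes over 51 s, if anything falls off the work surface, if the arm or the gripper's body presses on something with over 40 N, if the wrist force passes 120 N, or if a joint passes its speed limit or range.

ROBOT

A 6-joint arm with a two-finger parallel gripper is mounted at the origin on a cart in front of the work surface, level with it; the furniture and walls round the work are solid. World frame = base frame: x ahead of the robot, y to its left, z up, the work surface at z = 0. Lengths are in m, angles in rad, forces in N, time in s.
With the tool pointing down it reaches from about 0.275 to 0.825 m from the base axis. Payload 5.2 kg.
Tool frame: the origin (TCP) lies at the very end of the fingers, on their centre line; the grasp point (between the pads) lies 19 mm behind it; z points along the fingers, y is the line along which they close (so a half turn about z gives the same grasp; the last joint's range is limited). The gripper opens to 93 mm and grips with 3 to 60 N. Pads are 15 mm wide; open, the fingers measure 128 mm over their backs; the gripper's body (75 mm by 188 mm) begins 65 mm behind the grasp point.
Start: joints at [0.993, 0.259, 1.535, -0, 1.348, -0.203], TCP at [0.201, 0.512, 0.219] pointing down, gripper open.
Joint ranges: [-3.14, 3.14], [-0.91, 2.08], [0.19, 2.58], [-1.22, 4.36], [0.22, 2.71], [-3.12, 3.12]. Speed limits (rad/s): [2.57, 2.57, 3.14, 3.14, 3.14, 3.14].

INTERFACE

Orientations are given as a 3x3 rotation matrix whose columns are the frame's x, y, z axes.
In Python, from station import ctrl gives the robot as it stands. The module is installed in compiled form; this text tells all that it offers.
- The arm moves only by the tool move_arm, never from a script. Its argument "motion" is a list of rows, each an object of numbers: "tx", "ty", "tz": the shift along the tool's x, y, z in mm; "twist": the turn about the tool's z in degrees; "claw": the opening, from 0 (shut) to 1 (fully open). In form: [{"tx": .., "ty": .., "tz": .., "twist": .., "claw": ..}, ...]. A call has 1 to 12 rows; each row shifts and turns the commanded pose from where the row before left it, along the tool's axes as they then stand; what a row does not reach is not made up. A row lasts 1/8 s, in which the tool goes at most 62.5 mm and 10.7 degrees, less where a joint would pass 70% of its speed; a pose out of reach is approached as far as the arm can. A call with a gripper value outside its range is refused whole. The fingers move at their own pace and stop on an object; the grip force is fixed at half the most. Time passes only in rows, so rows that do not move let the fingers close. It gives the time, the measured TCP pose, the force, the opening and the grip force at its end, in the units of the state.
- ctrl.sense(): the state, without advancing time (a new reading comes with each control period).
- ctrl.capture(name): name is "scene" or "side" or "wrist"; returns the picture (400x640x3 uint8, blue, green, red); there is no depth.
- ctrl.camera_info(name): a dict with "fx", "fy", "cx", "cy" (pixels), "k1" (the pictures are not rectified: a ray, as slopes to the right and down, at radius r is drawn at 1 + k1 r^2 times it, then the intrinsics apply), "cam_to_world" (4x4, takes a point from camera to world coordinates). Camera axes: x right, y down, z forward; pixel columns grow to the right and rows downward; lengths in m; the calibration is good to about 2 mm. A picture is of the moment at which its call begins: read the wrist's pose just before it. camera_info takes no time and is no camera call; for the wrist camera it gives the pose at the moment of the call.
- ctrl.finish_job(): hands the job in; it is judged then, once.
The state is a dict: "t": time; "joint_pos": joint angles; "dq": joint speeds; "tau": joint torques, N m; "tool_pos": TCP position; "tcp_rot": TCP orientation; "ft_force": force on the tool from outside, world axes, zero at the start; "ft_torque": the same for the moment, N m; "opening": finger opening in m; "grip_force": force on a finger pad.
Only numpy, scipy, OpenCV 4.12 (cv2) and the standard library are available. Lean on these libraries where they do the work, as an engineer would, in place of code of your own. Each camera call takes 0.05 s, during which the arm holds its last target. There are 200 camera calls.

## Working session

There is one attempt and no reset: what is moved stays moved. The work goes in short steps, Python scripts to look and compute and a tool call to move; the robot and the scene stay as the last step left them, time stands still between calls to the robot, and variables do not carry over. Pictures are saved under pics/ and viewed, at most 10 in all, crops included, and the job is handed in when it is done.

Besides the shell and the picture viewer there is one more tool, called as name(argument=value, ...), one argument or row to a line, values as JSON. move_arm: Moves the arm, as the interface text tells. Its arguments: {"type":"object","properties":{"motion":{"type":"array"}},"required":["motion"]}

```bash
mkdir -p pics; python3 - <<'E'
from station import ctrl
import cv2,numpy as np
for n in ("scene","side"):
    cv2.imwrite(f"pics/{n}0.png",ctrl.capture(n))
    c=ctrl.camera_info(n);print(n,{k:(np.round(v,3).tolist()) for k,v in c.items()})
c=ctrl.camera_info("wrist");print(np.round(c["cam_to_world"],3).tolist(),c["fx"])
s=ctrl.sense();print(s["t"],s["tool_pos"],np.round(s["tcp_rot"],3).tolist())
E
```

```text
scene {'fx': 379.246, 'fy': 379.246, 'cx': 322.977, 'cy': 206.479, 'k1': -0.022, 'cam_to_world': [[0.795, -0.388, 0.466, 0.114], [-0.607, -0.512, 0.608, -0.588], [0.003, -0.766, -0.643, 0.708], [0.0, 0.0, 0.0, 1.0]]}
side {'fx': 373.877, 'fy': 373.877, 'cx': 315.858, 'cy': 204.627, 'k1': -0.069, 'cam_to_world': [[0.137, 0.839, -0.526, 1.152], [0.991, -0.116, 0.072, -0.053], [-0.001, -0.531, -0.847, 1.038], [0.0, 0.0, 0.0, 1.0]]}
[[0.365, 0.895, 0.255, 0.13], [0.931, -0.351, -0.103, 0.54], [-0.003, 0.276, -0.961, 0.385], [0.0, 0.0, 0.0, 1.0]] 286.8011612282816
0.1 [0.20105384 0.51141624 0.21790619] [[-0.931, 0.366, -0.001], [0.366, 0.931, -0.001], [0.0, -0.002, -1.0]]
```

View pics/scene0.png

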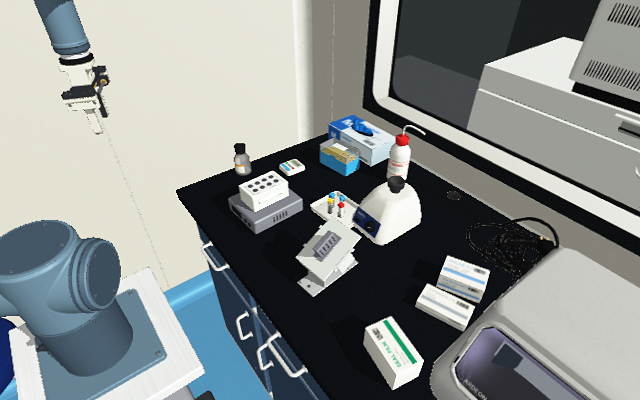

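View pics/side0.png

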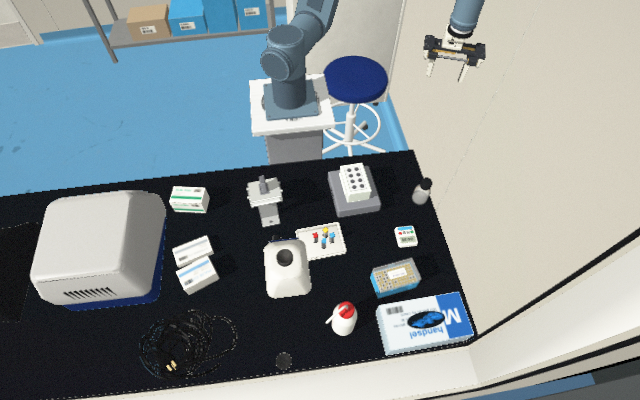

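Scene view: the heater is at about (265,200) and the rest with the cover at about (328,250). In the side view they are at (355,185) and (265,195). The bottle, timer and carton are clear of both. I'll enlarge the two views to pick corners.

```bash
cat > h.py <<'E'
from station import ctrl
import cv2,numpy as np
def ray(c,uv):
    K=np.array([[c["fx"],0,c["cx"]],[0,c["fy"],c["cy"]],[0,0,1]])
    p=cv2.undistortPoints(np.array(uv,float).reshape(-1,1,2),K,np.array([c["k1"],0,0,0.])).reshape(-1,2)
    T=np.array(c["cam_to_world"]); d=np.c_[p,np.ones(len(p))]@T[:3,:3].T
    return T[:3,3],d
def onz(c,uv,z):
    o,d=ray(c,uv); z=np.broadcast_to(z,len(d)); return o+d*((z-o[2])/d[:,2])[:,None]
def tri(c1,u1,c2,u2):
    o1,d1=ray(c1,u1);o2,d2=ray(c2,u2);out=[]
    for a,b in zip(d1,d2):
        s=np.linalg.lstsq(np.c_[a,-b],o2-o1,rcond=None)[0]
        p,q=o1+a*s[0],o2+b*s[1]; out.append([*((p+q)/2),np.linalg.norm(p-q)])
    return np.array(out)
def proj(c,P):
    T=np.linalg.inv(np.array(c["cam_to_world"]));K=np.array([[c["fx"],0,c["cx"]],[0,c["fy"],c["cy"]],[0,0,1]])
    return cv2.projectPoints(np.array(P,float).reshape(-1,1,3),cv2.Rodrigues(T[:3,:3])[0],T[:3,3],K,np.array([c["k1"],0,0,0.]))[0].reshape(-1,2)
E
python3 - <<'E'
import cv2
a=cv2.imread("pics/scene0.png");b=cv2.imread("pics/side0.png")
cv2.imwrite("pics/sc1.png",cv2.resize(a[160:305,220:365],None,fx=4,fy=4,interpolation=cv2.INTER_CUBIC))
cv2.imwrite("pics/si1.png",cv2.resize(b[150:240,235:395],None,fx=5,fy=5,interpolation=cv2.INTER_CUBIC))
E
```

```text
(no output)
```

View pics/sc1.png

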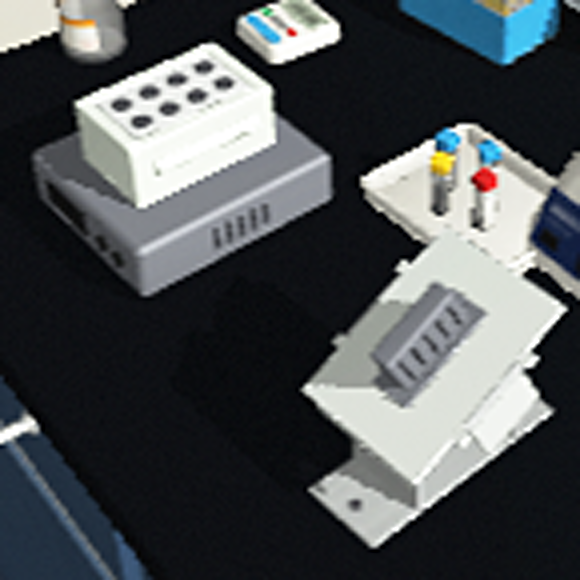

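View pics/si1.png

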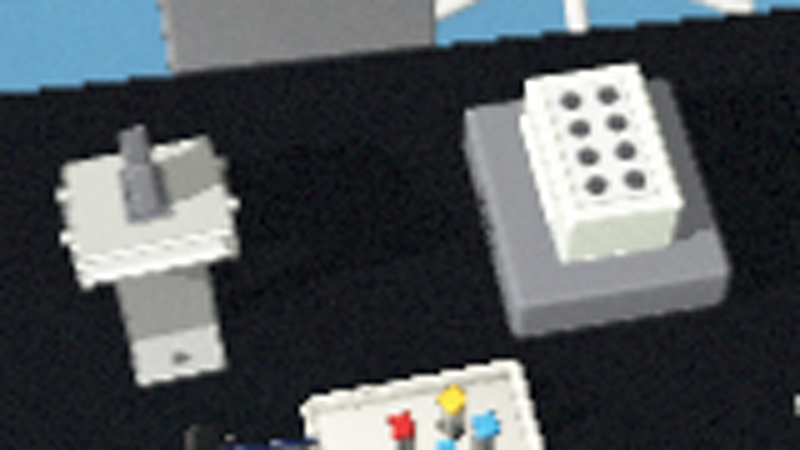

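The scene crop shows the collar top corners at about (75,100), (208,42), (275,88) and (140,150), and the cover plate corners at (303,388), (455,235), (568,308) and (415,480). The side crop shows the collar at (640,65), (682,205), (560,222) and (525,80), and the cover at (208,137), (240,240), (78,270) and (62,170). I'll triangulate these pairs.

```bash
python3 - <<'E'
from h import *
cs,cd=ctrl.camera_info("scene"),ctrl.camera_info("side")
S=lambda a:np.array(a)/4+[219.6,159.6]
D=lambda a:np.array(a)/5+[234.6,149.6]
np.set_printoptions(precision=4,suppress=True)
cov=tri(cs,S([(303,388),(455,235),(568,308),(415,480)]),cd,D([(208,137),(240,240),(78,270),(62,170)]))
col=tri(cs,S([(75,100),(208,42),(275,88),(140,150)]),cd,D([(640,65),(682,205),(560,222),(525,80)]))
for P in(cov,col):
    print(P); c=P[:,:3].mean(0); e=(P[1]+P[2]-P[0]-P[3])[:3]; print(c,np.degrees(np.arctan2(e[1],e[0])),np.linalg.norm(e)/2,np.linalg.norm((P[0]-P[3])[:3]))
print(onz(cs,S([(75,100),(208,42),(275,88),(140,150)]),.1))
print(onz(cd,D([(640,65),(682,205),(560,222),(525,80)]),.1))
E
```

```text
[[ 0.4238 -0.0819  0.0625  0.0018]
 [ 0.5398 -0.07    0.1105  0.004 ]
 [ 0.549  -0.1633  0.1158  0.0022]
 [ 0.4353 -0.1753  0.0622  0.0058]]
[ 0.487  -0.1226  0.0878] 5.945084303782242 0.12619780870075584 0.09408253051326883
[[0.4308 0.1978 0.098  0.0022]
 [0.5389 0.2024 0.0967 0.0046]
 [0.5439 0.1251 0.1001 0.0029]
 [0.4367 0.1211 0.1017 0.    ]]
[0.4876 0.1616 0.0991] 2.283248851318421 0.1077640746367468 0.07692639129915946
[[0.4295 0.1966 0.1   ]
 [0.5362 0.2013 0.1   ]
 [0.5437 0.1271 0.1   ]
 [0.4376 0.1232 0.1   ]]
[[0.4334 0.1963 0.1   ]
 [0.543  0.1997 0.1   ]
 [0.545  0.1239 0.1   ]
 [0.4354 0.1214 0.1   ]]
```

Everything agrees: the collar top is at z≈0.10 and about 112×75, and the plate is 126×94 at z≈0.09. Next I'll square the tool to the cover and move over it for a wrist view.

move_arm(
  motion=[
    {"twist": -9.3},
    {"twist": -9.3},
    {"twist": -9.3},
    {"tx": -13, "ty": -41},
    {"tx": -13, "ty": -41},
    {"tx": -13, "ty": -41},
    {"tx": -13, "ty": -41},
    {"tx": -13, "ty": -41},
    {"tx": -13, "ty": -41},
    {"tx": -13, "ty": -41},
    {"tx": -13, "ty": -41},
  ],
)

```text
invalid input
```

move_arm(
  motion=[
    {"tx": -13, "ty": -41},
    {"tx": -13, "ty": -41},
    {"tx": -13, "ty": -41},
    {"tx": -13, "ty": -41},
    {"tx": -13, "ty": -41},
    {"tx": -13, "ty": -41},
    {"tx": -13, "ty": -42},
    {"tx": -13, "ty": -42},
    {"tz": 0},
    {"tz": 0},
  ],
)

```text
invalid input
```

```bash
python3 - <<'E'
from h import *
c=ctrl.camera_info("wrist");im=ctrl.capture("wrist")
cv2.imwrite("pics/w1.png",im);s=ctrl.sense();np.save("w1T.npy",c["cam_to_world"])
print(s["t"],s["tool_pos"],np.round(s["tcp_rot"],4).tolist(),s["joint_pos"],s["opening"])
E
```

```text
0.15 [0.20108779 0.51149898 0.21802811] [[-0.9306, 0.3661, -0.0008], [0.3661, 0.9306, -0.0011], [0.0003, -0.0013, -1.0]] [ 9.93212765e-01  2.59174482e-01  1.53578477e+00  3.00799967e-05
  1.34799564e+00 -2.02799655e-01] 0.09308331928630201
```

View pics/w1.png

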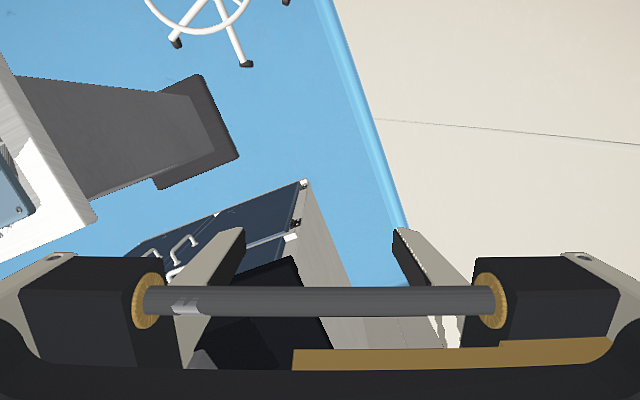

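The call was refused because each row needs all five numbers, so the view is still from the start pose. It shows the gripper covers everything below row ~230, so I'll aim to have the cover about 75 mm further up in the picture.

move_arm(
  motion=[
    {"tx": 0, "ty": 0, "tz": 0, "twist": -9.3, "claw": 1},
    {"tx": 0, "ty": 0, "tz": 0, "twist": -9.3, "claw": 1},
    {"tx": 0, "ty": 0, "tz": 0, "twist": -9.3, "claw": 1},
    {"tx": -18, "ty": -42, "tz": 0, "twist": 0, "claw": 1},
    {"tx": -18, "ty": -42, "tz": 0, "twist": 0, "claw": 1},
    {"tx": -18, "ty": -42, "tz": 0, "twist": 0, "claw": 1},
    {"tx": -18, "ty": -42, "tz": 0, "twist": 0, "claw": 1},
    {"tx": -18, "ty": -42, "tz": 0, "twist": 0, "claw": 1},
    {"tx": -18, "ty": -42, "tz": 0, "twist": 0, "claw": 1},
    {"tx": -18, "ty": -42, "tz": 0, "twist": 0, "claw": 1},
    {"tx": -18, "ty": -42, "tz": 0, "twist": 0, "claw": 1},
  ],
)

```text
t: 1.52
tool_pos: [0.3824, 0.1927, 0.2186]
tcp_rot: [[-0.994, -0.112, 0.0], [-0.112, 0.994, 0.0], [-0.0, 0.0, -1.0]]
ft_force: [1.1, 1.9, -0.2]
opening: 0.0931
grip_force: 0.0
```

move_arm(
  motion=[
    {"tx": -18, "ty": -42, "tz": 0, "twist": 0, "claw": 1},
    {"tx": -18, "ty": -42, "tz": 0, "twist": 0, "claw": 1},
    {"tx": -18, "ty": -42, "tz": 0, "twist": 0, "claw": 1},
    {"tx": -18, "ty": -42, "tz": 0, "twist": 0, "claw": 1},
    {"tx": -17, "ty": -42, "tz": 0, "twist": 0, "claw": 1},
    {"tx": -17, "ty": -42, "tz": 0, "twist": 0, "claw": 1},
    {"tx": -17, "ty": -42, "tz": 0, "twist": 0, "claw": 1},
    {"tx": -17, "ty": -41, "tz": 0, "twist": 0, "claw": 1},
    {"tx": 0, "ty": 0, "tz": 0, "twist": 0, "claw": 1},
    {"tx": 0, "ty": 0, "tz": 0, "twist": 0, "claw": 1},
  ],
)

```text
t: 2.78
tool_pos: [0.5581, -0.1227, 0.2181]
tcp_rot: [[-0.994, -0.112, -0.001], [-0.112, 0.994, 0.001], [0.001, 0.001, -1.0]]
ft_force: [0.2, 0.6, -0.3]
opening: 0.093
grip_force: 0.0
```

```bash
python3 - <<'E'
from h import *
c=ctrl.camera_info("wrist");im=ctrl.capture("wrist")
cv2.imwrite("pics/w2.png",im);s=ctrl.sense();np.save("w2T.npy",c["cam_to_world"])
print(s["t"],s["tool_pos"],np.round(s["tcp_rot"],4).tolist(),s["joint_pos"],s["opening"])
E
```

```text
2.825 [ 0.5579744  -0.12222914  0.21832466] [[-0.9937, -0.1123, -0.0011], [-0.1123, 0.9937, 0.0008], [0.001, 0.0009, -1.0]] [-4.11072761e-01  2.97670844e-01  1.48252262e+00  3.23381099e-04
  1.36272545e+00 -2.09445143e+00] 0.0929595707744697
```

View pics/w2.png

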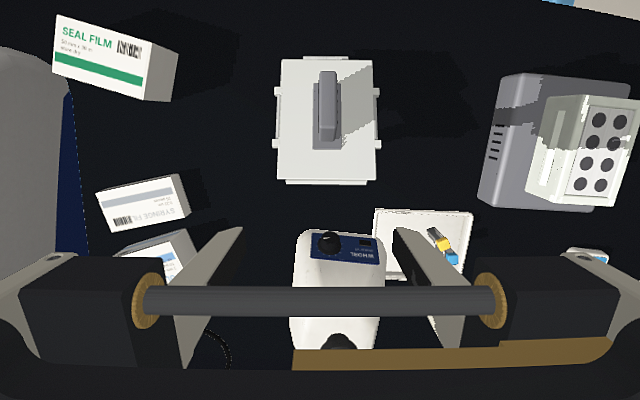

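The wrist view shows the cover plate spanning about u 281–373, v 60–180, with the rib at (328,105) and clip tabs at u≈276 and 380. It is already nearly square to the picture. Next I'll fit its edges.

```bash
python3 - <<'E'
from h import *
np.set_printoptions(precision=4,suppress=True)
c=ctrl.camera_info("wrist");c["cam_to_world"]=np.load("w2T.npy");im=cv2.imread("pics/w2.png")
g=cv2.cvtColor(im,cv2.COLOR_BGR2GRAY);m=g>70
L=[];R=[]
for v in list(range(66,86))+list(range(100,138))+list(range(152,176)):
    r=np.flatnonzero(m[v,255:400]);
    if len(r): L.append((255+r[0]-.5,v));R.append((255+r[-1]+.5,v))
fit=lambda P:np.polyfit([p[1] for p in P],[p[0] for p in P],1)
fl,fr=fit(L),fit(R);print("left",fl,"right",fr, np.std([p[0]-np.polyval(fl,p[1]) for p in L]),np.std([p[0]-np.polyval(fr,p[1]) for p in R]))
for u in(288,298,360,367): print(u,[(v,int(g[v,u])) for v in list(range(54,64))+list(range(174,190))])
E
```

```text
left [ -0.0348 281.1532] right [  0.0302 371.6584] 1.438550272700133 1.3747058935409218
288 [(54, 22), (55, 21), (56, 22), (57, 16), (58, 7), (59, 186), (60, 232), (61, 222), (62, 219), (63, 220), (174, 225), (175, 224), (176, 224), (177, 228), (178, 244), (179, 181), (180, 211), (181, 233), (182, 233), (183, 254), (184, 68), (185, 13), (186, 22), (187, 23), (188, 24), (189, 26)]
298 [(54, 22), (55, 22), (56, 22), (57, 19), (58, 0), (59, 181), (60, 229), (61, 223), (62, 220), (63, 220), (174, 225), (175, 224), (176, 224), (177, 226), (178, 244), (179, 187), (180, 193), (181, 233), (182, 235), (183, 254), (184, 68), (185, 9), (186, 21), (187, 24), (188, 25), (189, 22)]
360 [(54, 15), (55, 19), (56, 17), (57, 16), (58, 10), (59, 12), (60, 189), (61, 234), (62, 221), (63, 219), (174, 224), (175, 223), (176, 224), (177, 222), (178, 231), (179, 230), (180, 186), (181, 222), (182, 233), (183, 239), (184, 206), (185, 47), (186, 14), (187, 20), (188, 24), (189, 25)]
367 [(54, 17), (55, 18), (56, 17), (57, 16), (58, 11), (59, 12), (60, 182), (61, 235), (62, 220), (63, 220), (174, 223), (175, 223), (176, 224), (177, 223), (178, 232), (179, 250), (180, 98), (181, 59), (182, 38), (183, 22), (184, 17), (185, 19), (186, 22), (187, 24), (188, 23), (189, 25)]
```

```bash
python3 - <<'E'
import cv2
g=cv2.imread("pics/w2.png")
cv2.imwrite("pics/w2c.png",cv2.resize(g[45:195,260:395],None,fx=4,fy=4,interpolation=cv2.INTER_NEAREST))
E
```

```text
(no output)
```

View pics/w2c.png

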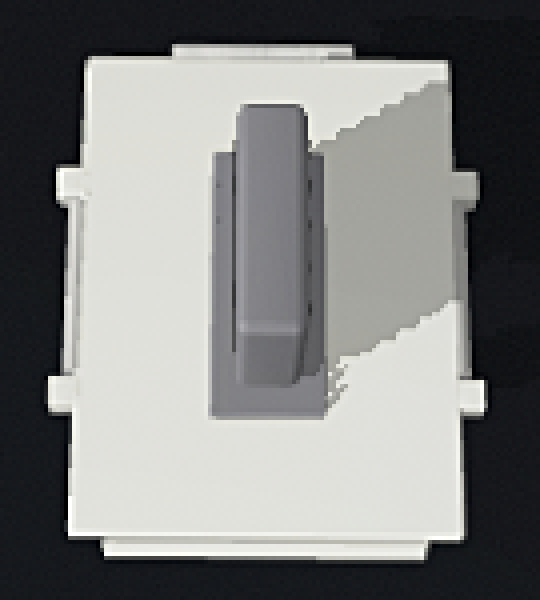

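The crop shows plate corners at full-image (282,59.5), (372.5,60.2), (376.5,180) and (277,179). The rib stands on a slightly wider grey base, with the rib's low top end at crop (238–305,106). I'll solve the pose from the corners.

```bash
python3 - <<'E'
from h import *
np.set_printoptions(precision=4,suppress=True)
c=ctrl.camera_info("wrist");T=np.load("w2T.npy")
K=np.array([[c["fx"],0,c["cx"]],[0,c["fy"],c["cy"]],[0,0,1]]);k=np.array([c["k1"],0,0,0.])
px=np.array([(88,58),(450,60),(466,539),(68,537)],float)/4+[259.6,44.6]
ob=np.array([(-64,47,0),(64,47,0)],float)
ob=np.array([(-64,-47,-17),(-64,47,-17),(64,47,-17),(64,-47,-17)],float)/1e3  # cover_grip frame; image right=+y
ok,rv,tv=cv2.solvePnP(ob,px,K,k)
R=T[:3,:3]@cv2.Rodrigues(rv)[0];p=T[:3,:3]@tv[:,0]+T[:3,3]
print("pnp grip",p,"\n",R,"tilt",np.degrees(np.arccos(R[2,2])),"yaw",np.degrees(np.arctan2(R[1,0],R[0,0])))
print("res",cv2.projectPoints(ob,rv,tv,K,k)[0].reshape(-1,2)-px)
from scipy.optimize import least_squares
from scipy.spatial.transform import Rotation as Ro
cc=dict(c);cc["cam_to_world"]=T
def f(q):
    Rr=Ro.from_euler("ZY",[q[3],-np.radians(27)]).as_matrix();return (proj(cc,ob@Rr.T+q[:3])-px).ravel()
s=least_squares(f,[*p,.1]);print("27deg:",s.x[:3],np.degrees(s.x[3]),s.fun)
Rr=Ro.from_euler("ZY",[s.x[3],-np.radians(27)]).as_matrix()
rib=np.array([(-28,-8,17),(-28,8,17),(28,8,17),(28,-8,17)])/1e3
print("rib top crop px",(proj(cc,rib@Rr.T+s.x[:3])-[259.6,44.6])*4)
print("tcp now",ctrl.sense()["tool_pos"])
E
```

```text
pnp grip [ 0.476  -0.1246  0.1069] 
 [[ 0.8893 -0.1072 -0.4446]
 [ 0.0909  0.9942 -0.0578]
 [ 0.4482  0.011   0.8939]] tilt 26.635410558303022 yaw 5.837716589403718
res [[-0.0798  0.0558]
 [ 0.0204 -0.0339]
 [ 0.0091  0.1029]
 [ 0.0453 -0.1231]]
27deg: [ 0.4758 -0.1243  0.1074] 5.9577250954465395 [-0.2225 -0.1219 -0.1073  0.3     0.2908  0.0812  0.0066 -0.2401]
rib top crop px [[237.2849 100.064 ]
 [308.9324 100.792 ]
 [310.6588 333.9676]
 [235.4121 333.2783]]
tcp now [ 0.558  -0.1222  0.2183]
```

The pose is consistent: z is 0.107 as expected, tilt 26.6–27°, and reprojection is good to 0.3 px. Now to approach and descend over the rib.

move_arm(
  motion=[
    {"tx": 29, "ty": 2, "tz": 0, "twist": 0.5, "claw": 0.5},
    {"tx": 29, "ty": 2, "tz": 0, "twist": 0, "claw": 0.5},
    {"tx": 28, "ty": 2.4, "tz": 0, "twist": 0, "claw": 0.5},
    {"tx": 0, "ty": 0, "tz": 20, "twist": 0, "claw": 0.5},
    {"tx": 0, "ty": 0, "tz": 20, "twist": 0, "claw": 0.5},
    {"tx": 0, "ty": 0, "tz": 0, "twist": 0, "claw": 0.5},
    {"tx": 0, "ty": 0, "tz": 0, "twist": 0, "claw": 0.5},
  ],
)

```text
t: 3.7
tool_pos: [0.4727, -0.1254, 0.1795]
tcp_rot: [[-0.995, -0.104, 0.001], [-0.104, 0.995, -0.0], [-0.001, -0.001, -1.0]]
ft_force: [-0.6, -0.8, 0.4]
opening: 0.0466
grip_force: 0.0
```

```bash
python3 - <<'E'
from h import *
s=ctrl.sense();R=s["tcp_rot"];d=np.array([0.472,-0.1248,0.096])-s["tool_pos"]
print(s["t"],s["tool_pos"],s["opening"],"need mm tool",d@R*1e3,"yaw",np.degrees(np.arctan2(R[1,0],R[0,0]))%360)
E
```

```text
3.7 [ 0.47268987 -0.12539961  0.17950865] 0.046591366226338735 need mm tool [ 0.69777296  0.71158984 83.50770362] yaw 185.98644744316846
```

move_arm(
  motion=[
    {"tx": 0.6, "ty": 0.6, "tz": 20, "twist": 0, "claw": 0.5},
    {"tx": 0, "ty": 0, "tz": 20, "twist": 0, "claw": 0.5},
    {"tx": 0, "ty": 0, "tz": 16, "twist": 0, "claw": 0.5},
    {"tx": 0, "ty": 0, "tz": 12, "twist": 0, "claw": 0.5},
    {"tx": 0, "ty": 0, "tz": 10, "twist": 0, "claw": 0.5},
    {"tx": 0, "ty": 0, "tz": 5, "twist": 0, "claw": 0.5},
    {"tx": 0, "ty": 0, "tz": 0, "twist": 0, "claw": 0.5},
    {"tx": 0, "ty": 0, "tz": 0, "twist": 0, "claw": 0.5},
  ],
)

```text
t: 4.7
tool_pos: [0.4721, -0.1256, 0.0961]
tcp_rot: [[-0.995, -0.103, 0.001], [-0.103, 0.995, -0.0], [-0.001, -0.0, -1.0]]
ft_force: [0.3, -0.9, -0.2]
opening: 0.0464
grip_force: 0.0
```

move_arm(
  motion=[
    {"tx": 0, "ty": 0, "tz": 0, "twist": 0, "claw": 0},
    {"tx": 0, "ty": 0, "tz": 0, "twist": 0, "claw": 0},
    {"tx": 0, "ty": 0, "tz": 0, "twist": 0, "claw": 0},
    {"tx": 0, "ty": 0, "tz": 0, "twist": 0, "claw": 0},
    {"tx": 0, "ty": 0, "tz": 0, "twist": 0, "claw": 0},
    {"tx": 0, "ty": 0, "tz": 0, "twist": 0, "claw": 0},
  ],
)

```text
t: 5.45
tool_pos: [0.4718, -0.1252, 0.0957]
tcp_rot: [[-0.995, -0.103, -0.0], [-0.103, 0.995, 0.0], [-0.0, 0.0, -1.0]]
ft_force: [-0.4, 2.1, 2.4]
opening: 0.0156
grip_force: 30.0
```

The rib is held: opening is 15.6 mm with 30 N grip. I'll lift off square to the board, then go up.

move_arm(
  motion=[
    {"tx": 2.3, "ty": 0, "tz": -4.5, "twist": 0, "claw": 0},
    {"tx": 3.4, "ty": 0, "tz": -6.7, "twist": 0, "claw": 0},
    {"tx": 4.5, "ty": 0, "tz": -9, "twist": 0, "claw": 0},
    {"tx": 4.5, "ty": 0, "tz": -9, "twist": 0, "claw": 0},
    {"tx": 9, "ty": 0, "tz": -18, "twist": 0, "claw": 0},
    {"tx": 0, "ty": 0, "tz": -30, "twist": 0, "claw": 0},
    {"tx": 0, "ty": 0, "tz": -30, "twist": 0, "claw": 0},
    {"tx": 0, "ty": 0, "tz": -30, "twist": 0, "claw": 0},
    {"tx": 0, "ty": 0, "tz": 0, "twist": 0, "claw": 0},
    {"tx": 0, "ty": 0, "tz": 0, "twist": 0, "claw": 0},
  ],
)

```text
t: 6.7
tool_pos: [0.4475, -0.1276, 0.2321]
tcp_rot: [[-0.995, -0.103, -0.001], [-0.103, 0.995, 0.001], [0.001, 0.001, -1.0]]
ft_force: [-0.3, 0.8, -1.4]
opening: 0.0156
grip_force: 30.0
```

```bash
python3 - <<'E'
from h import *
s=ctrl.sense();print(s["t"],s["tool_pos"],s["ft_force"],s["grip_force"])
a=ctrl.capture("scene");cc=ctrl.camera_info("wrist");w=ctrl.capture("wrist");d=ctrl.capture("side")
np.save("w3T.npy",cc["cam_to_world"]);cv2.imwrite("pics/w3.png",w);cv2.imwrite("pics/s3.png",a);cv2.imwrite("pics/d3.png",d)
c=ctrl.camera_info("scene");u,v=proj(c,[s["tool_pos"]])[0].astype(int);print(u,v)
c2=ctrl.camera_info("side");u2,v2=proj(c2,[s["tool_pos"]])[0].astype(int);print(u2,v2)
x=cv2.resize(a[v-65:v+65,u-65:u+65],(400,400),interpolation=cv2.INTER_CUBIC)
y=cv2.resize(d[v2-65:v2+65,u2-65:u2+65],(400,400),interpolation=cv2.INTER_CUBIC)
cv2.imwrite("pics/c3.png",np.hstack([x,y]))
E
```

```text
6.7 [ 0.44751125 -0.12757274  0.23208075] [-0.31781489  0.75867192 -1.35899355] 29.99941259622574
315 206
255 149
```

View pics/c3.png

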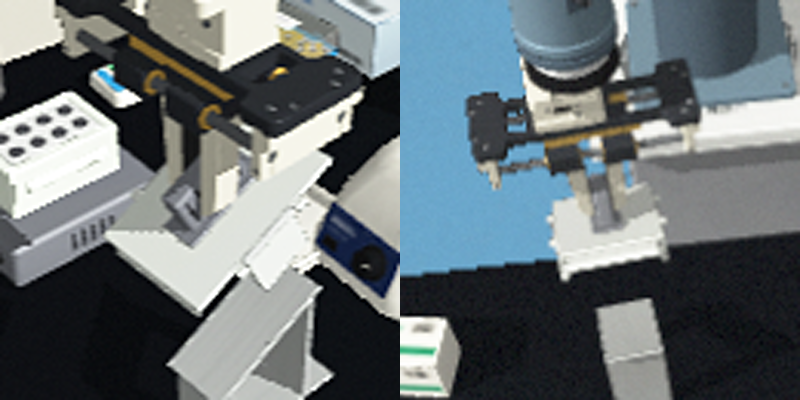

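The cover is held, still at 27°, with its low end toward the robot (left: scene view, right: side view). The tool can't tilt, so I'll turn half round and press the low end's skirt on the collar's near end to pivot the cover level between the pads. First the turn and the move to a viewpoint for the collar.

move_arm(
  motion=[
    {"tx": 0, "ty": 0, "tz": -2, "twist": 10.2, "claw": 0},
    {"tx": 0, "ty": 0, "tz": 0, "twist": 10.2, "claw": 0},
    {"tx": 0, "ty": 0, "tz": 0, "twist": 10.2, "claw": 0},
    {"tx": 0, "ty": 0, "tz": 0, "twist": 10.2, "claw": 0},
    {"tx": 0, "ty": 0, "tz": 0, "twist": 10.2, "claw": 0},
    {"tx": 0, "ty": 0, "tz": 0, "twist": 10.2, "claw": 0},
    {"tx": 0, "ty": 0, "tz": 0, "twist": 10.2, "claw": 0},
    {"tx": 0, "ty": 0, "tz": 0, "twist": 10.2, "claw": 0},
    {"tx": 0, "ty": 0, "tz": 0, "twist": 10.2, "claw": 0},
    {"tx": 0, "ty": 0, "tz": 0, "twist": 10.2, "claw": 0},
    {"tx": 0, "ty": 0, "tz": 0, "twist": 10.2, "claw": 0},
    {"tx": 0, "ty": 0, "tz": 0, "twist": 10.2, "claw": 0},
  ],
)

```text
t: 8.35
tool_pos: [0.4478, -0.1276, 0.2338]
tcp_rot: [[0.451, 0.892, -0.002], [0.892, -0.451, 0.001], [0.0, -0.002, -1.0]]
ft_force: [-0.5, 0.1, -0.4]
opening: 0.0159
grip_force: 30.0
```

move_arm(
  motion=[
    {"tx": 0, "ty": 0, "tz": 0, "twist": 10.2, "claw": 0},
    {"tx": 0, "ty": 0, "tz": 0, "twist": 10.2, "claw": 0},
    {"tx": 0, "ty": 0, "tz": 0, "twist": 10.2, "claw": 0},
    {"tx": 0, "ty": 0, "tz": 0, "twist": 10.2, "claw": 0},
    {"tx": 0, "ty": 0, "tz": 0, "twist": 10.2, "claw": 0},
    {"tx": 0, "ty": 0, "tz": 0, "twist": 9.6, "claw": 0},
    {"tx": -9, "ty": -48, "tz": 0, "twist": 0, "claw": 0},
    {"tx": -9, "ty": -48, "tz": 0, "twist": 0, "claw": 0},
    {"tx": -9, "ty": -48, "tz": 0, "twist": 0, "claw": 0},
    {"tx": -9, "ty": -48, "tz": 0, "twist": 0, "claw": 0},
    {"tx": -9, "ty": -48, "tz": 0, "twist": 0, "claw": 0},
    {"tx": -8, "ty": -50, "tz": 0, "twist": 0, "claw": 0},
  ],
)

```text
t: 9.85
tool_pos: [0.3795, 0.1604, 0.2341]
tcp_rot: [[0.999, 0.051, -0.001], [0.051, -0.999, -0.0], [-0.001, 0.0, -1.0]]
ft_force: [-0.3, 0.6, -1.0]
opening: 0.0155
grip_force: 30.0
```

move_arm(
  motion=[
    {"tx": 0, "ty": 0, "tz": 0, "twist": 0, "claw": 0},
    {"tx": 0, "ty": 0, "tz": 0, "twist": 0, "claw": 0},
  ],
)

```text
t: 10.1
tool_pos: [0.3803, 0.1588, 0.2343]
tcp_rot: [[0.999, 0.052, -0.001], [0.052, -0.999, -0.001], [-0.001, 0.001, -1.0]]
ft_force: [1.5, 0.1, -1.0]
opening: 0.0158
grip_force: 30.0
```

```bash
python3 - <<'E'
from h import *
s=ctrl.sense();print(s["t"],s["tool_pos"],s["joint_pos"],np.degrees(np.arctan2(*s["tcp_rot"][[1,0],0])))
cc=ctrl.camera_info("wrist");w=ctrl.capture("wrist")
np.save("w4T.npy",cc["cam_to_world"]);cv2.imwrite("pics/w4.png",w)
E
```

```text
10.1 [0.38026197 0.15877657 0.23425397] [ 1.23932824e-01 -7.19603721e-03  1.80616036e+00 -6.92748475e-04
  1.34379127e+00  1.64260040e+00] 2.9956888795948746
```

View pics/w4.png

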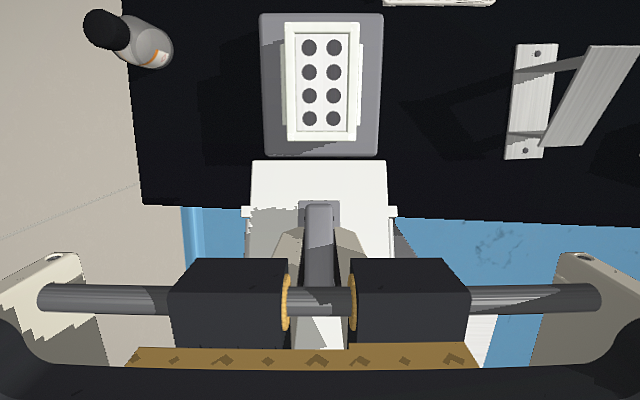

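The wrist view shows the collar top at about u 286–361, v 22–140, with its eight wells. The cover's low edge is at v≈160 and is level across. I'll pin the collar edges and the cover's low corners from intensity profiles.

```bash
python3 - <<'E'
from h import *
np.set_printoptions(precision=4,suppress=True)
g=cv2.cvtColor(cv2.imread("pics/w4.png"),cv2.COLOR_BGR2GRAY)
for v in(35,60,84,108,128):print(v,"L",g[v,276:300].tolist(),"R",g[v,346:372].tolist())
for u in(300,325,345):print(u,"T",g[14:34,u].tolist(),"B",g[128:164,u].tolist())
for v in(165,172,180,188):print(v,"L",g[v,240:260].tolist(),"R",g[v,378:398].tolist())
# well hole centres
m=((g<90)[40-10:130,298:345]).astype(np.uint8)
n,l,st,ce=cv2.connectedComponentsWithStats(m)
H=np.array([ce[i]+[298,30] for i in range(1,n) if 80<st[i,4]<400]);print(H)
c=ctrl.camera_info("wrist");c["cam_to_world"]=np.load("w4T.npy")
P=onz(c,H,.098);print(P,P.mean(0))
E
```

```text
35 L [143, 144, 143, 143, 144, 142, 142, 137, 161, 233, 247, 243, 245, 246, 247, 248, 251, 253, 249, 244, 244, 244, 244, 243] R [253, 254, 174, 142, 222, 250, 244, 245, 246, 246, 247, 250, 255, 226, 131, 142, 145, 145, 144, 146, 145, 144, 144, 145, 144, 145]
60 L [97, 97, 96, 90, 130, 169, 162, 160, 149, 189, 237, 242, 241, 243, 244, 246, 248, 254, 241, 209, 232, 240, 240, 239] R [251, 224, 120, 179, 246, 243, 242, 243, 244, 245, 247, 249, 242, 253, 255, 255, 215, 130, 142, 144, 145, 145, 144, 144, 146, 144]
84 L [97, 97, 97, 94, 100, 145, 166, 163, 147, 152, 225, 243, 242, 243, 245, 246, 246, 251, 255, 213, 220, 240, 239, 239] R [255, 127, 142, 231, 247, 244, 244, 245, 246, 246, 249, 254, 246, 255, 255, 254, 127, 141, 143, 144, 144, 144, 145, 143, 144, 144]
108 L [96, 96, 96, 96, 93, 101, 151, 166, 162, 139, 176, 243, 248, 245, 247, 247, 248, 249, 255, 246, 212, 231, 238, 240] R [203, 125, 204, 252, 246, 247, 248, 248, 248, 249, 255, 238, 255, 255, 255, 126, 140, 142, 144, 143, 143, 143, 143, 144, 144, 144]
128 L [96, 96, 97, 97, 97, 96, 95, 96, 95, 87, 119, 215, 246, 246, 245, 246,
[... 1127 characters left out ...]
8, 239, 239, 242, 255, 76, 4, 18, 21, 20, 19, 23, 21, 21, 23, 24, 21]
172 L [20, 23, 20, 21, 21, 21, 20, 18, 21, 19, 6, 87, 206, 242, 240, 239, 238, 238, 239, 238] R [239, 239, 239, 239, 239, 239, 240, 255, 245, 10, 13, 22, 23, 23, 21, 20, 20, 21, 21, 20]
180 L [22, 22, 21, 22, 21, 20, 18, 21, 21, 16, 0, 151, 241, 243, 239, 238, 238, 239, 238, 238] R [239, 239, 239, 239, 239, 239, 239, 244, 255, 35, 7, 21, 21, 24, 22, 22, 21, 21, 22, 22]
188 L [21, 20, 22, 23, 22, 19, 19, 21, 20, 12, 50, 181, 245, 243, 238, 238, 238, 238, 238, 239] R [239, 239, 239, 240, 239, 239, 240, 242, 255, 151, 11, 18, 21, 23, 20, 21, 22, 21, 21, 20]
[[333.1084  46.7229]]
[[0.5202 0.1516 0.098 ]] [0.5202 0.1516 0.098 ]
```

```bash
python3 - <<'E'
from h import *
from scipy.optimize import least_squares
from scipy.spatial.transform import Rotation as Ro
np.set_printoptions(precision=4,suppress=True)
c=ctrl.camera_info("wrist");c["cam_to_world"]=np.load("w4T.npy")
px=np.array([(287.0,140.4),(283.95,21.5),(359.5,21.5),(355.9,140.4)])-.0
P=onz(c,px,.1);print(P,P.mean(0));e=P[1]+P[2]-P[0]-P[3];f=P[0]+P[1]-P[2]-P[3]
print("len",np.linalg.norm(e)/2,np.linalg.norm(f)/2,"yaw",np.degrees(np.arctan2(e[1],e[0])),np.degrees(np.arctan2(f[1],f[0]))-90)
# cover low edge: cover x = -tool x; grip relative to tcp from the grasp
s=ctrl.sense();R=s["tcp_rot"]
g0=np.array([.4758,-.1245,.1073]);t0=np.array([.4718,-.1252,.0957])
a=np.radians(5.9);cx=np.array([np.cos(a),np.sin(a),0]);off=g0-t0
dx,dz=off@cx,off[2]; print("grip: along cover x",dx,"up",dz)
yaw=np.arctan2(R[1,0],R[0,0])+np.pi; cx=np.array([np.cos(yaw),np.sin(yaw),0])
for til in(22,25,27,29,32):
    # rotate grip offset about grasp point (19mm above tcp)
    o=Ro.from_euler("Y",-(til-27),degrees=True).apply([dx,0,dz-.019])+[0,0,.019]
    g=s["tool_pos"]+cx*o[0]+[0,0,o[2]]
    Rr=Ro.from_euler("ZY",[yaw,-np.radians(til)]).as_matrix()
    print(til,g,proj(c,np.array([(-64,-47,-17),(-64,47,-17)])/1e3@Rr.T+g).ravel())
print("meas 252.1 159.8  385.7 159.8")
E
```

```text
[[0.4284 0.1936 0.1   ]
 [0.5394 0.1993 0.1   ]
 [0.5432 0.1282 0.1   ]
 [0.4322 0.1222 0.1   ]] [0.4858 0.1608 0.1   ]
len 0.11116630136325724 0.0713161193641362 yaw 3.033210622724548 3.0586475444155496
grip: along cover x 0.004050766044219774 up 0.011600000000000013
22 [0.3771 0.1581 0.2456] [250.002  155.0795 387.6565 155.3531]
25 [0.3767 0.1581 0.2458] [251.0633 158.2272 386.5637 158.4931]
27 [0.3765 0.1581 0.2459] [251.7352 160.3913 385.8713 160.6523]
29 [0.3762 0.1581 0.2461] [252.3791 162.6047 385.2073 162.8608]
32 [0.3759 0.158  0.2463] [253.2937 166.0115 384.2633 166.2605]
meas 252.1 159.8  385.7 159.8
```

The collar is confirmed: centre (0.4858, 0.1608), yaw 3.05°, 111×71 mm. The cover sits in the gripper as predicted, with tilt ≈26.5° and pivot about 8 mm above the grip centre. Next I'll put the low skirt over the collar's near end and press along the pivoting arc.

move_arm(
  motion=[
    {"tx": 7, "ty": 1.2, "tz": 20, "twist": 0, "claw": 0},
    {"tx": 7, "ty": 1.2, "tz": 20, "twist": 0, "claw": 0},
    {"tx": 7.5, "ty": 1.2, "tz": 20, "twist": 0, "claw": 0},
    {"tx": 0, "ty": 0, "tz": 16, "twist": 0, "claw": 0},
    {"tx": 0, "ty": 0, "tz": 5, "twist": 0, "claw": 0},
    {"tx": 0, "ty": 0, "tz": 3, "twist": 0, "claw": 0},
    {"tx": 0, "ty": 0, "tz": 0, "twist": 0, "claw": 0},
  ],
)

```text
t: 11.02
tool_pos: [0.4025, 0.1562, 0.1512]
tcp_rot: [[0.999, 0.05, 0.001], [0.05, -0.999, 0.0], [0.001, 0.0, -1.0]]
ft_force: [0.2, -0.2, -0.8]
opening: 0.0155
grip_force: 30.0
```

move_arm(
  motion=[
    {"tx": 0, "ty": 0, "tz": 3, "twist": 0, "claw": 0},
    {"tx": -3, "ty": 0, "tz": 2, "twist": 0, "claw": 0},
    {"tx": -3, "ty": 0, "tz": 2, "twist": 0, "claw": 0},
    {"tx": -2.5, "ty": 0, "tz": 2, "twist": 0, "claw": 0},
    {"tx": -2.5, "ty": 0, "tz": 2, "twist": 0, "claw": 0},
  ],
)

```text
t: 11.65
tool_pos: [0.3931, 0.1562, 0.1414]
tcp_rot: [[0.999, 0.051, 0.005], [0.051, -0.999, 0.0], [0.005, 0.0, -1.0]]
ft_force: [1.5, -1.2, 6.5]
opening: 0.0157
grip_force: 30.0
```

Contact at about 6.5 N, so it's pivoting. I'll continue along the arc.

move_arm(
  motion=[
    {"tx": -2.5, "ty": 0, "tz": 2, "twist": 0, "claw": 0},
    {"tx": -2.5, "ty": 0, "tz": 2.3, "twist": 0, "claw": 0},
    {"tx": -2.3, "ty": 0, "tz": 2.4, "twist": 0, "claw": 0},
    {"tx": -2.3, "ty": 0, "tz": 2.4, "twist": 0, "claw": 0},
    {"tx": -2, "ty": 0, "tz": 2.5, "twist": 0, "claw": 0},
    {"tx": -2, "ty": 0, "tz": 2.5, "twist": 0, "claw": 0},
    {"tx": -1, "ty": 0, "tz": 1.5, "twist": 0, "claw": 0},
    {"tx": 0, "ty": 0, "tz": 0, "twist": 0, "claw": 0},
  ],
)

```text
t: 12.65
tool_pos: [0.3778, 0.1554, 0.1253]
tcp_rot: [[0.999, 0.051, 0.004], [0.051, -0.999, 0.0], [0.004, 0.0, -1.0]]
ft_force: [-0.0, -1.0, 5.0]
opening: 0.016
grip_force: 30.0
```

```bash
cat > tilt.py <<'E'
from h import *
from scipy.spatial.transform import Rotation as Ro
np.set_printoptions(precision=4,suppress=True)
c=ctrl.camera_info("wrist");im=ctrl.capture("wrist");s=ctrl.sense();R=s["tcp_rot"]
cv2.imwrite(f"pics/t{s['t']:.2f}.png",im)
print(s["t"],s["tool_pos"],s["ft_force"],s["opening"])
d=s["tool_pos"]-[.4858,.1608,.1];a=np.radians(3.05);print("heater frame mm",1e3*(d[0]*np.cos(a)+d[1]*np.sin(a)),1e3*(-d[0]*np.sin(a)+d[1]*np.cos(a)),1e3*d[2],"yaw",np.degrees(np.arctan2(R[1,0],R[0,0])))
g=cv2.cvtColor(im,cv2.COLOR_BGR2GRAY).astype(int)
for u in(270,300,345,372):
    d=g[110:215,u];j=np.flatnonzero(abs(np.diff(d))>35)+110;print(u,[(int(v),int(g[v,u]),int(g[v+1,u])) for v in j])
piv=s["tool_pos"]-.019*R[:,2];cx=-R[:,0];cy=-R[:,1]
B=np.c_[cx,cy,-R[:,2]]
for t in(-8,-4,0,4,8,12,20,27):
    Q=Ro.from_euler("Y",-t,degrees=True).as_matrix()
    print(t,proj(c,(np.array([(-64,-47,-25.4),(-64,47,-25.4)])/1e3)@Q.T@B.T+piv).ravel())
E
python3 tilt.py
```

```text
12.7 [0.3777 0.1554 0.1253] [ 0.2061 -0.867   4.6985] 0.015760914392345265
heater frame mm -108.18867970292843 0.3840017716415286 25.264381877715543 yaw 2.9481266592683437
270 [(204, 247, 158)]
300 [(128, 67, 243), (183, 253, 142), (199, 150, 93)]
345 [(110, 116, 65), (123, 58, 190), (124, 190, 250)]
372 [(133, 131, 193)]
-8 [401.3346 133.0318 234.4632 132.935 ]
-4 [398.9507 134.7546 236.8756 134.6613]
0 [396.7056 136.9387 239.1469 136.8488]
4 [394.5974 139.5374 241.2792 139.451 ]
8 [392.6235 142.5082 243.2754 142.4254]
12 [390.7804 145.8126 245.1387 145.7332]
20 [387.4714 153.2865 248.4827 153.2138]
27 [384.9678 160.6218 251.0114 160.5547]
```

By height the tilt is about 2° now. I'll press 2 mm more, then lift clear and check it against the dark background.

move_arm(
  motion=[
    {"tx": -1, "ty": 0, "tz": 1.5, "twist": 0, "claw": 0},
    {"tx": -0.5, "ty": 0, "tz": 0.8, "twist": 0, "claw": 0},
    {"tx": 0, "ty": 0, "tz": 0, "twist": 0, "claw": 0},
    {"tx": 0, "ty": 0, "tz": -10, "twist": 0, "claw": 0},
    {"tx": -10, "ty": 0, "tz": -20, "twist": 0, "claw": 0},
    {"tx": -10, "ty": 0, "tz": -30, "twist": 0, "claw": 0},
    {"tx": 0, "ty": 0, "tz": -30, "twist": 0, "claw": 0},
    {"tx": 0, "ty": 0, "tz": 0, "twist": 0, "claw": 0},
    {"tx": 0, "ty": 0, "tz": 0, "twist": 0, "claw": 0},
  ],
)

```text
t: 13.82
tool_pos: [0.3543, 0.1541, 0.211]
tcp_rot: [[0.999, 0.051, -0.002], [0.051, -0.999, -0.0], [-0.002, 0.0, -1.0]]
ft_force: [0.5, 0.0, -1.8]
opening: 0.0161
grip_force: 30.0
```

```bash
python3 tilt.py; python3 - <<'E'
import cv2,glob
f=sorted(glob.glob("pics/t*.png"),key=lambda s:float(s[6:-4]))[-1]
g=cv2.cvtColor(cv2.imread(f),cv2.COLOR_BGR2GRAY)
for v in (150,160,170,180):print(v,g[v,228:252].tolist(),g[v,385:410].tolist())
E
```

```text
13.875 [0.3541 0.1541 0.2107] [-0.601  -0.2105 -0.622 ] 0.016075310205254042
heater frame mm -131.89325242685408 0.30390599256788564 110.72105185063938 yaw 2.928713968292517
270 [(130, 82, 168), (131, 168, 213), (205, 245, 193)]
300 [(114, 217, 133), (115, 133, 88), (130, 80, 187), (182, 253, 144), (197, 152, 94)]
345 [(114, 207, 125), (130, 137, 187)]
372 [(130, 138, 182)]
-8 [401.2404 133.2489 234.7487 133.152 ]
-4 [398.8653 134.9677 237.1485 134.8742]
0 [396.6284 137.1469 239.4083 137.0568]
4 [394.5277 139.7401 241.5298 139.6535]
8 [392.5606 142.7049 243.516  142.6216]
12 [390.7238 146.0029 245.3702 145.9229]
20 [387.4259 153.4632 248.6979 153.3896]
27 [384.9305 160.786  251.2144 160.7178]
150 [24, 21, 23, 25, 21, 20, 23, 23, 22, 23, 21, 15, 17, 142, 235, 244, 239, 238, 238, 238, 238, 238, 238, 238] [240, 240, 239, 240, 239, 240, 240, 240, 240, 240, 247, 255, 68, 5, 17, 23, 20, 24, 22, 21, 20, 21, 22, 23, 22]
160 [23, 21, 21, 26, 22, 21, 25, 22, 21, 23, 23, 21, 11, 56, 172, 241, 244, 239, 238, 238, 238, 238, 238, 238] [240, 239, 239, 240, 240, 240, 240, 240, 240, 240, 255, 244, 0, 16, 24, 21, 20, 20, 22, 23, 22, 21, 21, 20, 23]
170 [20, 21, 20, 23, 21, 24, 22, 23, 22, 21, 20, 21, 17, 1, 135, 227, 241, 239, 238, 237, 238, 237, 238, 238] [240, 240, 240, 239, 240, 240, 240, 240, 240, 251, 255, 0, 13, 22, 19, 23, 22, 22, 22, 22, 23, 22, 24, 21, 21]
180 [20, 21, 20, 21, 22, 17, 24, 22, 22, 20, 22, 20, 23, 14, 14, 157, 240, 243, 238, 238, 237, 237, 237, 238] [239, 239, 239, 239, 239, 239, 239, 239, 245, 255, 42, 7, 21, 22, 22, 18, 25, 23, 23, 21, 24, 22, 22, 24, 20]
```

```bash
python3 - <<'E'
from h import *
import glob
from scipy.spatial.transform import Rotation as Ro
f=sorted(glob.glob("pics/t*.png"),key=lambda s:float(s[6:-4]))[-1]
g=cv2.cvtColor(cv2.imread(f),cv2.COLOR_BGR2GRAY).astype(int)
for u in(256,280,360,380):print(u,g[124:146,u].tolist())
W=[]
V=list(range(142,176))
for v in V:
    r=g[v,200:450]>120; r=np.flatnonzero(r); W.append(r[-1]-r[0]+1)
V=np.array(V);W=np.array(W);print(W.tolist());print("meas",np.polyfit(V-158,W,1))
c=ctrl.camera_info("wrist");s=ctrl.sense();R=s["tcp_rot"];piv=s["tool_pos"]-.019*R[:,2];B=np.c_[-R[:,0],-R[:,1],-R[:,2]]
for t in range(-6,9,2):
    Q=Ro.from_euler("Y",-t,degrees=True).as_matrix();x=np.linspace(-64,-20,30)
    L,Rr=[proj(c,np.c_[x,0*x+y,0*x-25.4]/1e3@Q.T@B.T+piv) for y in(47,-47)]
    w=np.interp(V,L[:,1],L[:,0]);w2=np.interp(V,Rr[:,1],Rr[:,0]);print(t,np.polyfit(V-158,abs(w-w2),1))
E
```

```text
256 [62, 52, 44, 44, 46, 37, 26, 21, 14, 59, 130, 235, 241, 238, 238, 238, 237, 238, 238, 238, 238, 238]
280 [96, 96, 96, 97, 96, 94, 82, 172, 213, 220, 202, 233, 238, 238, 238, 238, 238, 238, 238, 238, 239, 238]
360 [145, 145, 145, 145, 145, 145, 138, 184, 218, 222, 204, 233, 239, 239, 240, 239, 240, 240, 239, 240, 240, 239]
380 [31, 31, 30, 30, 13, 0, 0, 36, 209, 236, 211, 233, 239, 240, 239, 239, 239, 240, 239, 240, 240, 240]
[157, 157, 157, 157, 157, 157, 157, 156, 156, 156, 156, 156, 156, 156, 156, 155, 155, 155, 155, 155, 155, 155, 154, 154, 154, 154, 154, 154, 154, 154, 153, 153, 153, 153]
meas [-1.31092437e-01  1.55242017e+02]
-6 [ -0.20902146 159.46561217]
-4 [ -0.18686947 157.80774757]
-2 [ -0.16547719 156.18085582]
0 [-1.44766182e-01  1.54580350e+02]
2 [-1.24664591e-01  1.53001992e+02]
4 [-1.05109809e-01  1.51441868e+02]
6 [-8.60410682e-02  1.49896305e+02]
8 [-6.72779206e-02  1.48361036e+02]
```

The cover is level to within about 1.5°, with a shift of about 1.5 mm toward the collar. Now I'll carry it over the collar and descend to just above hook contact.

move_arm(
  motion=[
    {"tx": 22, "ty": 0, "tz": 0, "twist": 0, "claw": 0},
    {"tx": 28, "ty": 0, "tz": 0, "twist": 0, "claw": 0},
    {"tx": 28, "ty": 0, "tz": 0, "twist": 0, "claw": 0},
    {"tx": 28, "ty": 0, "tz": 0, "twist": 0, "claw": 0},
    {"tx": 25, "ty": 0, "tz": 0, "twist": 0, "claw": 0},
    {"tx": 0, "ty": 0, "tz": 20, "twist": -0.1, "claw": 0},
    {"tx": 0, "ty": 0, "tz": 0, "twist": 0, "claw": 0},
    {"tx": 0, "ty": 0, "tz": 0, "twist": 0, "claw": 0},
  ],
)

```text
t: 14.88
tool_pos: [0.4854, 0.1608, 0.1915]
tcp_rot: [[0.999, 0.053, -0.002], [0.053, -0.999, -0.0], [-0.002, 0.0, -1.0]]
ft_force: [0.7, 0.3, -0.7]
opening: 0.0158
grip_force: 30.0
```

```bash
python3 tilt.py | head -2; python3 - <<'E'
from h import *
s=ctrl.sense();a=ctrl.capture("scene");d=ctrl.capture("side")
o=[]
for n,im in(("scene",a),("side",d)):
    u,v=proj(ctrl.camera_info(n),[s["tool_pos"]-[0,0,.03]])[0].astype(int);o.append(cv2.resize(im[v-55:v+55,u-55:u+55],(400,400),interpolation=cv2.INTER_CUBIC));print(n,u,v)
cv2.imwrite("pics/c5.png",np.hstack(o))
E
```

```text
14.925 [0.4857 0.1609 0.192 ] [ 0.4999 -0.3005 -0.2245] 0.015968865503294787
heater frame mm -0.05312487077277598 0.09025410060207661 92.0361780628541 yaw 3.0312776822352165
scene 261 164
side 356 164
```

View pics/c5.png

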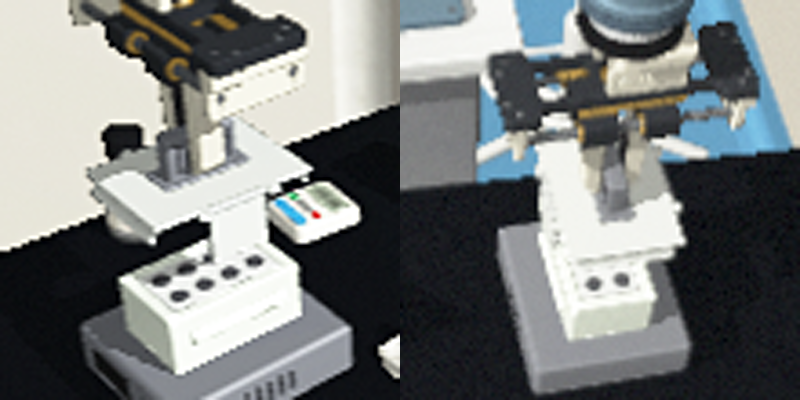

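The cover is level and square over the collar in both views. I'll come down and then press straight on.

move_arm(
  motion=[
    {"tx": -0.8, "ty": 0, "tz": 18, "twist": 0, "claw": 0},
    {"tx": 0, "ty": 0, "tz": 18, "twist": 0, "claw": 0},
    {"tx": 0, "ty": 0, "tz": 10, "twist": 0, "claw": 0},
    {"tx": 0, "ty": 0, "tz": 6, "twist": 0, "claw": 0},
    {"tx": 0, "ty": 0, "tz": 0, "twist": 0, "claw": 0},
  ],
)

```text
t: 15.65
tool_pos: [0.4851, 0.1608, 0.14]
tcp_rot: [[0.999, 0.053, -0.0], [0.053, -0.999, -0.0], [-0.0, 0.0, -1.0]]
ft_force: [0.4, -0.1, -0.9]
opening: 0.0157
grip_force: 30.0
```

move_arm(
  motion=[
    {"tx": 0, "ty": 0, "tz": 3, "twist": 0, "claw": 0},
    {"tx": 0, "ty": 0, "tz": 3, "twist": 0, "claw": 0},
    {"tx": 0, "ty": 0, "tz": 3, "twist": 0, "claw": 0},
    {"tx": 0, "ty": 0, "tz": 3, "twist": 0, "claw": 0},
    {"tx": 0, "ty": 0, "tz": 0, "twist": 0, "claw": 0},
  ],
)

```text
t: 16.27
tool_pos: [0.4849, 0.1608, 0.1276]
tcp_rot: [[0.999, 0.053, -0.001], [0.053, -0.999, -0.0], [-0.001, 0.0, -1.0]]
ft_force: [0.3, -0.3, -1.1]
opening: 0.0157
grip_force: 30.0
```

move_arm(
  motion=[
    {"tx": 0, "ty": 0, "tz": 2, "twist": 0, "claw": 0},
    {"tx": 0, "ty": 0, "tz": 2, "twist": 0, "claw": 0},
    {"tx": 0, "ty": 0, "tz": 0, "twist": 0, "claw": 0},
  ],
)

```text
t: 16.65
tool_pos: [0.4853, 0.161, 0.124]
tcp_rot: [[0.999, 0.053, 0.0], [0.053, -0.999, 0.0], [0.0, -0.0, -1.0]]
ft_force: [0.6, 1.9, -1.3]
opening: 0.0156
grip_force: 30.0
```

move_arm(
  motion=[
    {"tx": 0, "ty": 0, "tz": 2, "twist": 0, "claw": 0},
    {"tx": 0, "ty": 0, "tz": 2, "twist": 0, "claw": 0},
    {"tx": 0, "ty": 0, "tz": 0, "twist": 0, "claw": 0},
  ],
)

```text
t: 17.02
tool_pos: [0.4856, 0.1608, 0.1202]
tcp_rot: [[0.999, 0.053, 0.001], [0.053, -0.999, 0.0], [0.001, -0.0, -1.0]]
ft_force: [0.8, 0.6, 3.2]
opening: 0.0158
grip_force: 30.0
```

move_arm(
  motion=[
    {"tx": 0, "ty": 0, "tz": 2, "twist": 0, "claw": 0},
    {"tx": 0, "ty": 0, "tz": 2, "twist": 0, "claw": 0},
    {"tx": 0, "ty": 0, "tz": 0, "twist": 0, "claw": 0},
  ],
)

```text
t: 17.4
tool_pos: [0.4849, 0.1608, 0.1155]
tcp_rot: [[0.999, 0.053, -0.001], [0.053, -0.999, -0.0], [-0.001, -0.0, -1.0]]
ft_force: [2.1, 0.7, -1.4]
opening: 0.0157
grip_force: 30.0
```

Force is lower than expected here, so I'll measure the cover's height before pressing further.

```bash
cat > hgt.py <<'E'
from h import *
from scipy.spatial.transform import Rotation as Ro
c=ctrl.camera_info("wrist");im=ctrl.capture("wrist");s=ctrl.sense();R=s["tcp_rot"]
cv2.imwrite(f"pics/h{s['t']:.2f}.png",im)
print(s["t"],s["tool_pos"],s["ft_force"])
g=cv2.cvtColor(im,cv2.COLOR_BGR2GRAY).astype(int)
for u in(256,280,360,380):print(u,g[120:146,u].tolist())
V=np.arange(142,176);W=[];M=[]
for v in V:
    a=np.flatnonzero(g[v,200:300]>165);b=np.flatnonzero(g[v,340:450]>165);a,b=200+a[0],340+b[-1];W.append(b-a+1);M.append((a+b)/2)
print(W,"meas",np.polyfit(V-158,W,1),"mid",np.mean(M))
piv=s["tool_pos"];B=np.c_[-R[:,0],-R[:,1],-R[:,2]]
for h in(-8,-6,-4,-2,0,2,4):   # plate top height relative to TCP, mm (nominal -6.4)
  for t in(-2,0,2):
    Q=Ro.from_euler("Y",-t,degrees=True).as_matrix();x=np.linspace(-64,-20,30)
    L,Rr=[proj(c,(np.c_[x,0*x+y,0*x]/1e3@Q.T+[0,0,h/1e3])@B.T+piv) for y in(47,-47)]
    w=np.interp(V,L[:,1],L[:,0]);w2=np.interp(V,Rr[:,1],Rr[:,0]);print(h,t,np.polyfit(V-158,abs(w-w2),1),(w+w2).mean()/2,L[0,1])
E
python3 hgt.py
```

```text
17.45 [0.48492153 0.16078262 0.11543973] [ 2.46814572  0.83431504 -1.88173289]
256 [146, 145, 146, 146, 146, 145, 146, 146, 147, 146, 146, 145, 137, 132, 180, 235, 240, 239, 239, 239, 239, 239, 239, 239, 239, 239]
280 [147, 147, 146, 146, 147, 146, 147, 147, 146, 145, 138, 195, 215, 220, 210, 235, 239, 240, 239, 239, 239, 239, 239, 239, 239, 239]
360 [148, 147, 147, 147, 147, 147, 147, 148, 147, 146, 139, 192, 220, 222, 205, 233, 240, 241, 240, 241, 240, 241, 240, 240, 240, 240]
380 [149, 149, 149, 149, 148, 148, 149, 149, 148, 149, 144, 158, 215, 224, 208, 232, 240, 240, 240, 240, 240, 240, 240, 240, 241, 240]
[np.int64(162), np.int64(162), np.int64(162), np.int64(162), np.int64(161), np.int64(161), np.int64(160), np.int64(160), np.int64(156), np.int64(160), np.int64(160), np.int64(160), np.int64(160), np.int64(160), np.int64(160), np.int64(160), np.int64(160), np.int64(160), np.int64(160), np.int64(159), np.int64(159), np.int64(158), np.int64(158), np.int64(158), np.int64(158), np.int64(158), np.int64(158), np.int64(158), np.int64(158), np.int64(158), np.int64(158), np.int64(157), 
[... 937 characters left out ...]
+02] 317.952792692829 137.14896937252388
0 -2 [ -0.17179995 162.23305486] 317.93780334213864 138.09334278389485
0 0 [-1.50189680e-01  1.60459227e+02] 317.9426385928841 137.69036616423958
0 2 [-1.29266623e-01  1.58741949e+02] 317.94732567163004 137.4334586931626
2 -2 [ -0.17388971 164.22128245] 317.9319062662578 138.400288746544
2 0 [-1.51986434e-01  1.62393548e+02] 317.93689341709717 137.98847398263652
2 2 [-1.30788237e-01  1.60624769e+02] 317.94172632430946 137.7246231573381
4 -2 [ -0.17603091 166.25867927] 317.92586067945047 138.71471749923722
4 0 [-1.53826625e-01  1.64374916e+02] 317.9310065128916 138.2937533098259
4 2 [-1.32345617e-01  1.62552640e+02] 317.9359910044085 138.02269960679558
```

The front-edge profile is unchanged relative to the gripper, so the cover is still firmly and levelly held. Its underside is about 5 mm above the seat. I'll continue pressing in small steps.

move_arm(
  motion=[
    {"tx": 0, "ty": 0, "tz": 1.5, "twist": 0, "claw": 0},
    {"tx": 0, "ty": 0, "tz": 0, "twist": 0, "claw": 0},
  ],
)

```text
t: 17.7
tool_pos: [0.4848, 0.1608, 0.1141]
tcp_rot: [[0.999, 0.053, -0.001], [0.053, -0.999, -0.0], [-0.001, 0.0, -1.0]]
ft_force: [1.8, 1.2, -1.8]
opening: 0.0161
grip_force: 30.0
```

move_arm(
  motion=[
    {"tx": 0, "ty": 0, "tz": 1.5, "twist": 0, "claw": 0},
    {"tx": 0, "ty": 0, "tz": 0, "twist": 0, "claw": 0},
  ],
)

```text
t: 17.95
tool_pos: [0.4849, 0.1608, 0.1127]
tcp_rot: [[0.999, 0.053, -0.001], [0.053, -0.999, -0.0], [-0.001, 0.0, -1.0]]
ft_force: [0.1, 1.4, -1.0]
opening: 0.0156
grip_force: 30.0
```

move_arm(
  motion=[
    {"tx": 0, "ty": 0, "tz": 1.5, "twist": 0, "claw": 0},
    {"tx": 0, "ty": 0, "tz": 0, "twist": 0, "claw": 0},
  ],
)

```text
t: 18.2
tool_pos: [0.485, 0.1608, 0.1113]
tcp_rot: [[0.999, 0.053, -0.0], [0.053, -0.999, -0.0], [-0.0, 0.0, -1.0]]
ft_force: [1.0, 0.8, 0.9]
opening: 0.0157
grip_force: 30.0
```

move_arm(
  motion=[
    {"tx": 0, "ty": 0, "tz": 1.5, "twist": 0, "claw": 0},
    {"tx": 0, "ty": 0, "tz": 0, "twist": 0, "claw": 0},
  ],
)

```text
t: 18.45
tool_pos: [0.4849, 0.1604, 0.1094]
tcp_rot: [[0.999, 0.053, -0.001], [0.053, -0.999, -0.001], [-0.001, 0.001, -1.0]]
ft_force: [1.6, -1.6, -5.3]
opening: 0.0157
grip_force: 30.0
```

move_arm(
  motion=[
    {"tx": 0, "ty": 0, "tz": 1.5, "twist": 0, "claw": 0},
    {"tx": 0, "ty": 0, "tz": 0, "twist": 0, "claw": 0},
  ],
)

```text
t: 18.7
tool_pos: [0.4849, 0.1605, 0.109]
tcp_rot: [[0.999, 0.053, -0.0], [0.053, -0.999, -0.001], [-0.0, 0.001, -1.0]]
ft_force: [-2.7, -1.9, 4.4]
opening: 0.0156
grip_force: 30.0
```

```bash
python3 hgt.py | head -5
```

```text
18.75 [0.48492413 0.16053467 0.10902163] [-3.1224288  -2.77975149  5.52119192]
256 [146, 146, 146, 146, 146, 147, 147, 146, 146, 145, 145, 140, 135, 129, 232, 240, 237, 239, 239, 239, 239, 239, 239, 239, 239, 239]
280 [147, 147, 147, 147, 147, 147, 147, 147, 147, 145, 133, 245, 228, 219, 210, 233, 239, 240, 239, 240, 239, 239, 239, 240, 239, 240]
360 [149, 149, 149, 149, 149, 148, 149, 148, 147, 145, 139, 192, 224, 223, 213, 234, 240, 240, 241, 240, 240, 240, 241, 240, 241, 241]
380 [150, 149, 149, 149, 148, 149, 149, 149, 149, 147, 142, 190, 220, 226, 210, 232, 240, 241, 241, 241, 240, 241, 241, 240, 241, 241]
```

The force went to −5 N (the hooks pulling in) and then rose with z holding at 0.109, so it looks snapped and seated. I'll press a little more to confirm a hard stop.

move_arm(
  motion=[
    {"tx": 0, "ty": 0, "tz": 1.5, "twist": 0, "claw": 0},
    {"tx": 0, "ty": 0, "tz": 1.5, "twist": 0, "claw": 0},
    {"tx": 0, "ty": 0, "tz": 0, "twist": 0, "claw": 0},
    {"tx": 0, "ty": 0, "tz": 0, "twist": 0, "claw": 0},
  ],
)

```text
t: 19.25
tool_pos: [0.4846, 0.1605, 0.1075]
tcp_rot: [[0.999, 0.053, -0.0], [0.053, -0.999, -0.001], [-0.0, 0.001, -1.0]]
ft_force: [-9.1, -4.3, 18.5]
opening: 0.016
grip_force: 30.0
```

```bash
python3 hgt.py | head -6|cut -c1-400
```

```text
19.3 [0.48456982 0.16048338 0.10748026] [-8.44504354 -3.15655229 18.15374307]
256 [147, 147, 148, 147, 147, 147, 148, 148, 147, 144, 141, 162, 184, 187, 225, 238, 239, 239, 239, 238, 239, 238, 239, 238, 238, 239]
280 [148, 148, 148, 148, 148, 148, 148, 149, 145, 134, 237, 228, 224, 192, 224, 237, 239, 239, 239, 239, 239, 239, 239, 239, 239, 239]
360 [150, 149, 150, 150, 150, 149, 149, 148, 147, 139, 201, 226, 223, 225, 216, 234, 240, 240, 240, 239, 239, 240, 240, 240, 240, 240]
380 [150, 150, 150, 151, 150, 150, 149, 150, 148, 142, 193, 226, 224, 223, 232, 237, 239, 240, 240, 240, 240, 240, 240, 240, 240, 240]
[np.int64(165), np.int64(165), np.int64(158), np.int64(164), np.int64(164), np.int64(164), np.int64(164), np.int64(164), np.int64(164), np.int64(164), np.int64(164), np.int64(164), np.int64(163), np.int64(163), np.int64(163), np.int64(163), np.int64(162), np.int64(162), np.int64(162), np.int64(162), np.int64(162), np.int64(162), np.int64(162), np.int64(162), np.int64(162), np.int64(161), np.int64(
```

A hard stop at 18 N. I'll ease off, open, rise and check.

move_arm(
  motion=[
    {"tx": 0, "ty": 0, "tz": -2, "twist": 0, "claw": 0},
    {"tx": 0, "ty": 0, "tz": 0, "twist": 0, "claw": 0},
    {"tx": 0, "ty": 0, "tz": 0, "twist": 0, "claw": 0.4},
    {"tx": 0, "ty": 0, "tz": 0, "twist": 0, "claw": 0.4},
    {"tx": 0, "ty": 0, "tz": 0, "twist": 0, "claw": 0.4},
    {"tx": 0, "ty": 0, "tz": 0, "twist": 0, "claw": 0.4},
    {"tx": 0, "ty": 0, "tz": -20, "twist": 0, "claw": 0.4},
    {"tx": 0, "ty": 0, "tz": -40, "twist": 0, "claw": 0.4},
    {"tx": -35, "ty": 0, "tz": -40, "twist": 0, "claw": 0.4},
    {"tx": -40, "ty": 0, "tz": -20, "twist": 0, "claw": 0.4},
    {"tx": 0, "ty": 0, "tz": 0, "twist": 0, "claw": 0.4},
    {"tx": 0, "ty": 0, "tz": 0, "twist": 0, "claw": 0.4},
  ],
)

```text
t: 20.8
tool_pos: [0.4107, 0.1569, 0.2274]
tcp_rot: [[0.999, 0.053, 0.001], [0.053, -0.999, 0.0], [0.001, 0.0, -1.0]]
ft_force: [0.1, -0.1, -0.3]
opening: 0.037
grip_force: 0.0
```

```bash
python3 - <<'E'
from h import *
s=ctrl.sense();print(s["t"],s["tool_pos"],s["ft_force"],s["opening"])
c=ctrl.camera_info("wrist");np.save("w6T.npy",c["cam_to_world"]);w=ctrl.capture("wrist");cv2.imwrite("pics/w6.png",w)
cv2.imwrite("pics/s6.png",ctrl.capture("scene"));cv2.imwrite("pics/d6.png",ctrl.capture("side"))
g=cv2.cvtColor(w,cv2.COLOR_BGR2GRAY).astype(int)
P=np.array([(x,y,4) for x in(-64,64) for y in(47,-47)])/1e3
a=np.radians(3.05);Rz=np.array([[np.cos(a),-np.sin(a),0],[np.sin(a),np.cos(a),0],[0,0,1]])
C=proj(c,P@Rz.T+[.4858,.1608,.1]);print("predicted home corners",C)
v0,v1=C[2:,1].mean(),C[:2,1].mean();u0,u1=C[:,0].min(),C[:,0].max()
for f in(.08,.5,.92):
    v=int(v0+f*(v1-v0));j=np.flatnonzero(abs(np.diff(g[v,240:410]))>20)+240;print("row",v,[(int(k),int(g[v,k]),int(g[v,k+1])) for k in j])
for f in(.15,.3,.7,.85):
    u=int(u0+f*(u1-u0));j=np.flatnonzero(abs(np.diff(g[:230,u]))>20);print("col",u,[(int(k),int(g[k,u]),int(g[k+1,u])) for k in j])
E
```

```text
20.8 [0.41070365 0.15685292 0.22736478] [ 0.12632448 -0.08725789 -0.28442076] 0.03704921839172039
predicted home corners [[272.92349918 179.39521287]
 [363.49060164 179.39733235]
 [267.35200164  44.41315083]
 [369.00722752  44.4519798 ]]
row 55 [(255, 15, 86), (268, 148, 200), (269, 200, 252), (369, 234, 139), (379, 172, 124), (380, 124, 23)]
row 111 [(257, 12, 43), (258, 43, 80), (303, 180, 124), (304, 124, 102), (310, 83, 107), (311, 107, 133), (332, 146, 225), (365, 246, 196), (367, 207, 248), (369, 241, 138), (377, 171, 0)]
row 168 [(260, 12, 34), (261, 34, 85), (272, 82, 174), (273, 174, 248), (363, 249, 225), (364, 225, 148), (374, 174, 41), (375, 41, 14)]
col 282 [(41, 22, 143), (42, 143, 174), (43, 174, 250), (95, 234, 161), (156, 156, 245), (177, 254, 133), (178, 133, 86), (181, 90, 23), (225, 12, 47), (226, 47, 190)]
col 297 [(41, 21, 147), (42, 147, 181), (43, 181, 250), (90, 240, 163), (151, 156, 246), (177, 255, 127), (178, 127, 85), (181, 90, 22)]
col 338 [(41, 24, 147), (42, 147, 180), (43, 180, 251), (177, 255, 142), (181, 105, 29)]
col 353 [(41, 23, 144), (42, 144, 170), (43, 170, 252), (177, 254, 152), (178, 152, 128), (181, 106, 32), (225, 12, 47), (226, 47, 191)]
```

From the wrist view, the plate edges lie within about 1 mm of the predicted home pose and look level and square. To settle the height, I'll probe the rib top with closed fingertips, which also presses the cover again. At home the rib top is at z = 0.138.

move_arm(
  motion=[
    {"tx": 38, "ty": 0, "tz": 0, "twist": 0, "claw": 0},
    {"tx": 37, "ty": 0, "tz": 0, "twist": 0, "claw": 0},
    {"tx": 0, "ty": 0, "tz": 25, "twist": 0, "claw": 0},
    {"tx": 0, "ty": 0, "tz": 25, "twist": 0, "claw": 0},
    {"tx": 0, "ty": 0, "tz": 25, "twist": 0, "claw": 0},
    {"tx": 0, "ty": 0, "tz": 7, "twist": 0, "claw": 0},
    {"tx": 0, "ty": 0, "tz": 0, "twist": 0, "claw": 0},
    {"tx": 0, "ty": 0, "tz": 3, "twist": 0, "claw": 0},
    {"tx": 0, "ty": 0, "tz": 0, "twist": 0, "claw": 0},
  ],
)

```text
t: 22.08
tool_pos: [0.4855, 0.1609, 0.143]
tcp_rot: [[0.999, 0.053, 0.001], [0.053, -0.999, 0.0], [0.001, -0.0, -1.0]]
ft_force: [0.2, 0.6, -0.2]
opening: 0.0007
grip_force: 0.0
```

move_arm(
  motion=[
    {"tx": 0, "ty": 0, "tz": 2, "twist": 0, "claw": 0},
    {"tx": 0, "ty": 0, "tz": 0, "twist": 0, "claw": 0},
  ],
)

```text
t: 22.32
tool_pos: [0.4851, 0.1608, 0.1406]
tcp_rot: [[0.999, 0.053, 0.0], [0.053, -0.999, 0.0], [0.0, -0.0, -1.0]]
ft_force: [-0.4, 0.5, 1.2]
opening: 0.0006
grip_force: 0.0
```

move_arm(
  motion=[
    {"tx": 0, "ty": 0, "tz": 2, "twist": 0, "claw": 0},
    {"tx": 0, "ty": 0, "tz": 0, "twist": 0, "claw": 0},
  ],
)

```text
t: 22.58
tool_pos: [0.4851, 0.1608, 0.1384]
tcp_rot: [[0.999, 0.053, -0.0], [0.053, -0.999, -0.0], [-0.0, 0.0, -1.0]]
ft_force: [-0.2, 0.1, 0.1]
opening: 0.0004
grip_force: 0.0
```

No contact yet at 0.1384, so the cover is no higher than home. I'll press on.

move_arm(
  motion=[
    {"tx": 0, "ty": 0, "tz": 2, "twist": 0, "claw": 0},
    {"tx": 0, "ty": 0, "tz": 2, "twist": 0, "claw": 0},
    {"tx": 0, "ty": 0, "tz": 0, "twist": 0, "claw": 0},
  ],
)

```text
t: 22.95
tool_pos: [0.4853, 0.1608, 0.1382]
tcp_rot: [[0.999, 0.053, 0.002], [0.053, -0.999, -0.0], [0.002, 0.0, -1.0]]
ft_force: [-9.9, -2.2, 27.7]
opening: 0.0006
grip_force: 13.9
```

move_arm(
  motion=[
    {"tx": 0, "ty": 0, "tz": 2, "twist": 0, "claw": 0},
    {"tx": 0, "ty": 0, "tz": 0, "twist": 0, "claw": 0},
  ],
)

```text
t: 23.2
tool_pos: [0.4853, 0.1608, 0.1381]
tcp_rot: [[0.999, 0.054, 0.003], [0.054, -0.999, -0.0], [0.003, 0.0, -1.0]]
ft_force: [-15.1, -3.6, 41.9]
opening: 0.0001
grip_force: 21.0
```

A hard stop at 0.138 m under 42 N is exactly home. I'll lift clear, check once more numerically and hand in.

move_arm(
  motion=[
    {"tx": 0, "ty": 0, "tz": -6, "twist": 0, "claw": 0},
    {"tx": 0, "ty": 0, "tz": -20, "twist": 0, "claw": 0},
    {"tx": 0, "ty": 0, "tz": -40, "twist": 0, "claw": 0},
    {"tx": -38, "ty": 0, "tz": -24, "twist": 0, "claw": 0.4},
    {"tx": -37, "ty": 0, "tz": 0, "twist": 0, "claw": 0.4},
    {"tx": 0, "ty": 0, "tz": 0, "twist": 0, "claw": 0.4},
    {"tx": 0, "ty": 0, "tz": 0, "twist": 0, "claw": 0.4},
  ],
)

```text
t: 24.08
tool_pos: [0.4109, 0.1569, 0.2226]
tcp_rot: [[0.999, 0.053, 0.001], [0.053, -0.999, 0.0], [0.001, -0.0, -1.0]]
ft_force: [0.4, 0.6, 0.4]
opening: 0.0349
grip_force: 0.0
```

```bash
python3 - <<'E'
from h import *
s=ctrl.sense();c=ctrl.camera_info("wrist");w=ctrl.capture("wrist");cv2.imwrite("pics/w7.png",w)
g=cv2.cvtColor(w,cv2.COLOR_BGR2GRAY).astype(int)
a=np.radians(3.05);Rz=np.array([[np.cos(a),-np.sin(a),0],[np.sin(a),np.cos(a),0],[0,0,1]])
P=np.array([(x,y,4) for x in(-64,64) for y in(47,-47)])/1e3
C=proj(c,P@Rz.T+[.4858,.1608,.1]);print(s["t"],s["tool_pos"],s["ft_force"],C.round(1).tolist())
for v in(55,168):
    b=np.flatnonzero(g[v,262:375]>190)+262;print(v,b[0],b[-1])
for u in(290,350):
    b=np.flatnonzero(g[30:190,u]>200)+30;print(u,b[0],b[-1])
E
```

```text
24.075 [0.41087882 0.15689286 0.22255153] [0.37893083 0.56749192 0.39609699] [[272.2, 180.6], [364.2, 180.6], [266.5, 43.4], [369.9, 43.4]]
55 269 370
168 273 364
290 43 178
350 43 178
```

```bash
python3 -c "
from station import ctrl
print(ctrl.finish_job())"
```

```text
the job is handed in; nothing more can be done
None
```

I pressed the cover home on the heater's collar and handed the job in at about 24 s; the hand-in returned no verdict. The grip's top stopped hard at the home height (z 0.138 m), with the cover level and about 1 mm off centre; the clip snap I inferred from the force drop and that hard stop, not from seeing the arms.

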